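# Mount a toroidal transformer on the amplifier chassis

### The job

Mount the transformer on the stud of the blue chassis: thread on the red fibre pad first, then the copper transformer, then the black rubber pad, and the steel clamp plate last, each lying flat on the one before. Set the transformer down without letting it drop, leave the white chassis empty, and do not shift the other things on the bench.

Things in the scene. Friction and masses are not known exactly. Their poses are not given: they have to be found in the camera images.
- chassis_blue: BLUE chassis, to build on. Plate fixed to the bench, 150 (its x) x 130 x 8 mm, yaw within 0.3 rad, with an upright brass stud in the middle: 8 mm thick, its top 66 mm above the plate's underside, last 5 mm tapered to 4 mm. A heat-sink bar stands along its +x edge (x 60 to 73 mm, 20 mm high over the underside); the rest is bare. Origin: centre of the underside, below the stud; z up.
- chassis_white: The WHITE chassis, of the same shape and size as the blue one but painted white: not to be used. Fixed to the bench, origin and axes as for the blue one. The two may stand on either side.
- fibre_pad: Red fibre pad, a flat rigid ring: 50 mm across, 8 mm thick, hole 18 mm; 20 g. Lies flat on the bench at the start. Origin: on the axis, at the underside; z along the axis, up. Round, so its yaw does not matter.
- toroid: Toroidal transformer: copper-coloured ring with yellow tape strips across it, 66 mm across, 26 mm high, hole 24 mm; about 0.4 to 0.6 kg. Lies flat on the bench at the start. Origin: on the axis, at the underside; z along the axis, up. Round, so its yaw does not matter.
- rubber_pad: Black rubber pad (rigid here), a flat ring: 44 mm across, 10 mm thick, hole 18 mm; 22 g. Lies flat on the bench at the start. Origin: on the axis, at the underside; z along the axis, up. Round, so its yaw does not matter.
- clamp_plate: Bright steel clamp plate, a flat ring: 40 mm across, 7 mm thick, hole 16 mm; about 50 to 80 g. Lies flat on the bench at the start. Origin: on the axis, at the underside; z along the axis, up. Round, so its yaw does not matter.
- ferrite_core: Bystander, loose, to be left alone: small green ring, 36 mm across, 14 mm high, hole 20 mm. Origin: centre of its underside.
- solder_reel: Bystander, loose, to be left alone: orange spool of solder wire standing on its flange, 54 mm across, 35 mm high. Origin: centre of its underside.
- screwdriver: Bystander, loose, to be left alone: a screwdriver 170 mm long, up to 26 mm high, lying across in front of the robot base. Its x axis runs from handle to tip; origin: underside, halfway along.
- multimeter: Bystander, loose, to be left alone: yellow multimeter, 150 by 75 by 41 mm, lying at the far side of the bench. Origin: centre of its underside; its x axis is the long side.
Mind the look-alikes: they are no part of the job. Leave any pink or purple look-alike of the toroid alone. Several things have the shape of the fibre_pad; the one meant has the colours described above.

How it is judged:
On the way, in this order (a step that is already met when the one before it is completed fails the run):
1. the red fibre pad lies flat on the blue chassis, round its stud (z of fibre_pad in the frame of chassis_blue between 0.005 and 0.011 m and horizontal distance between fibre_pad and chassis_blue below 0.008 m and angle between fibre_pad's own z axis and vertical below 0.12 rad), for 0.2 s.
2. the transformer sits on the fibre pad, round the stud (z of toroid in the frame of chassis_blue between 0.013 and 0.019 m and horizontal distance between toroid and chassis_blue below 0.011 m and angle between toroid's own z axis and vertical below 0.12 rad), for 0.2 s.
3. the black rubber pad lies on the transformer, round the stud (z of rubber_pad in the frame of chassis_blue between 0.039 and 0.045 m and horizontal distance between rubber_pad and chassis_blue below 0.009 m and angle between rubber_pad's own z axis and vertical below 0.12 rad), for 0.2 s.
4. the steel clamp plate lies on the rubber pad, round the stud (z of clamp_plate in the frame of chassis_blue between 0.049 and 0.055 m and horizontal distance between clamp_plate and chassis_blue below 0.008 m and angle between clamp_plate's own z axis and vertical below 0.12 rad), for 0.2 s.
At the end, for the whole second after the job is handed in: Fibre pad, transformer, rubber pad and clamp plate lie in this order from below on the stud of the blue chassis, each at its own height (within 3 mm), threaded on the stud (centres within 8, 11, 9 and 8 mm of it), level within 0.12 rad, released and at rest (all of step 1 and all of step 2 and all of step 3 and all of step 4 and linear speed of each of fibre_pad, toroid, rubber_pad, clamp_plate below 0.02 m/s and contact force between the fingers and fibre_pad below 0.1 N and contact force between the fingers and toroid below 0.1 N and contact force between the fingers and rubber_pad below 0.1 N and contact force between the fingers and clamp_plate below 0.1 N); the robot touches nothing.
It fails at once if the ferrite core, solder reel, screwdriver or multimeter is shifted by more than 20 mm (distance of any of ferrite_core, solder_reel, screwdriver, multimeter from where it was at the start of the episode above 0.02 m).
It fails at once if the transformer is let go and falls more than about 2 cm (linear speed of toroid above 0.6 m/s and contact force between the fingers and toroid below 0.2 N and height (world z) of toroid above 0.004 m).
It fails at once if one of the four parts is left on the white chassis ((horizontal distance between fibre_pad and chassis_white below 0.03 m and contact force between fibre_pad and chassis_white above 0.05 N and contact force between the fingers and fibre_pad below 0.05 N) or (horizontal distance between toroid and chassis_white below 0.03 m and contact force between toroid and chassis_white above 0.05 N and contact force between the fingers and toroid below 0.05 N) or (horizontal distance between rubber_pad and chassis_white below 0.03 m and contact force between rubber_pad and chassis_white above 0.05 N and contact force between the fingers and rubber_pad below 0.05 N) or (horizontal distance between clamp_plate and chassis_white below 0.03 m and contact force between clamp_plate and chassis_white above 0.05 N and contact force between the fingers and clamp_plate below 0.05 N)).
It also fails if it takes over 115 s, if anything falls off the work surface, if the arm or the gripper's body presses on something with over 40 N, if the wrist force passes 120 N, or if a joint passes its speed limit or range.

### The arm

A 6-joint arm with a two-finger parallel gripper is mounted at the origin on the work surface. World frame = base frame: x ahead of the robot, y to its left, z up, the work surface at z = 0. Lengths are in m, angles in rad, forces in N, time in s.
With the tool pointing down it reaches from about 0.35 to 0.775 m from the base axis. Payload 7.3 kg.
Tool frame: the origin (TCP) lies at the very end of the fingers, on their centre line; the grasp point (between the pads) lies 19 mm behind it (robot.tcp_to_grasp is the z of the grasp point in the tool frame, in m); z points along the fingers, y is the line along which they close (so a half turn about z gives the same grasp; the last joint's range is limited). The gripper opens to 92 mm and grips with 3 to 60 N. Pads are 19 mm wide; open, the fingers measure 130 mm over their backs; the gripper's body (75 mm by 190 mm) begins 47 mm behind the grasp point.
Start: joints at [1.108, 0.342, 1.524, -0, 1.275, -0.146], TCP at [0.164, 0.499, 0.227] pointing down, gripper open.
Joint ranges: [-2.53, 2.53], [-0.77, 2.02], [0.04, 2.7], [-1, 4.14], [0.28, 2.66], [-3.11, 3.11]. Speed limits (rad/s): [2.57, 2.57, 3.14, 3.14, 3.14, 3.14].

### API

Orientations are given as [roll, pitch, yaw] about the fixed x, y, z axes, in that order (R = Rz(yaw) Ry(pitch) Rx(roll)).
In Python, from cell import monitor, read_camera, get_calibration, job, robot gives the robot as it stands. The module is installed in compiled form; this text tells all that it offers.
- The arm moves only by the tool send_rows, never from a script. Its argument "targets" is a list of rows, each an object with "translation": the shift along the tool's x, y, z in cm, a list of three; "spin": the turn about the tool's z in degrees; "jaw": the opening, from 0 (shut) to 1 (fully open). A call has exactly 5 rows; each row is the pose to reach, as a shift and turn from the pose commanded when the call began, along the tool's axes at that moment; what a row does not reach only later rows make up. A row lasts 1/10 s, in which the tool goes at most 50 mm and 8.59 degrees, less where a joint would pass 70% of its speed; a pose out of reach is approached as far as the arm can. A call with a gripper value outside its range is refused whole. The fingers move at their own pace and stop on an object; "force" is the grip in N (left out, the last holds). Time passes only in rows, so rows that repeat a pose let the fingers close, or fill a call up. It gives the time, the measured TCP pose, the force, the opening and the grip force at its end, in the units of the state.
- monitor.observe(): the state, without advancing time (a new reading comes with each control period).
- read_camera(name): name is "side" or "top" or "wrist"; returns (picture, depth): 400x640x3 uint8, red, green, blue; 400x640 float32, m along the optical axis (not along the pixel's ray), 0 where there is no reading.
- get_calibration(name): a dict with "intrinsics" (3x3 intrinsics, pixels), "origin" and "orientation" of the camera in the world; the wrist camera has in their place "hand_eye" (4x4, takes a point from camera to tool coordinates, whose origin is the TCP and whose axes are the flange's). Camera axes: x right, y up, looking along -z (the intrinsics and any distortion apply to the point x, -y, -z); pixel columns grow to the right and rows downward; lengths in m; the calibration is good to about 2 mm. A picture is of the moment at which its call begins: read the wrist's pose just before it. get_calibration takes no time and is no camera call.
- job.hand_in(): hands the job in; it is judged then, once.
The state is a dict: "time": time; "qpos": joint angles; "qvel": joint speeds; "joint_efforts": joint torques, N m; "tool_pos": TCP position; "tool_rot": TCP orientation; "contact_force": force on the tool from outside, world axes, zero at the start; "torque": the same for the moment, N m; "opening": finger opening in m; "grip_force": force on a finger pad.
Only numpy, scipy, OpenCV 4.12 (cv2) and the standard library are available. Lean on these libraries where they do the work, as an engineer would, in place of code of your own. Each camera call takes 0.05 s, during which the arm holds its last target. There are 200 camera calls.

## Working session

There is one attempt and no reset: what is moved stays moved. The work goes in short steps, Python scripts to look and compute and a tool call to move; the robot and the scene stay as the last step left them, time stands still between calls to the robot, and variables do not carry over. Pictures are saved under pics/ and viewed, at most 16 in all, crops included, and the job is handed in when it is done.

Besides the shell and the picture viewer there is one more tool, called after "Emit:" as a command line: name --argument value ..., lists and objects as JSON in quotes. send_rows: Moves the arm, as the interface text tells. Its arguments: {"type":"object","properties":{"targets":{"type":"array"},"force":{"type":"number"}},"required":["targets"]}

```bash
mkdir -p pics; cat > h.py <<'E'
import numpy as np, cv2
from cell import monitor, read_camera, get_calibration, job, robot
np.set_printoptions(precision=4,suppress=True)
def save(n,img): cv2.imwrite('pics/'+n,cv2.cvtColor(img,cv2.COLOR_RGB2BGR))
E
python3 - <<'E'
from h import *
print(monitor.observe())
print(robot.tcp_to_grasp)
for n in ['side','top','wrist']:
    print(n,get_calibration(n))
for n in ['top','side']:
    im,d=read_camera(n); save(n+'0.png',im); np.savez('pics/'+n+'0.npz',im=im,d=d)
E
```

```text
{'time': 0.0, 'qpos': array([ 1.108 ,  0.3427,  1.525 ,  0.    ,  1.2754, -0.146 ]), 'qvel': array([-0.0007,  0.0005, -0.0004, -0.    ,  0.0001,  0.0012]), 'joint_efforts': array([  0.0011, -43.1243, -24.4226,   0.072 ,   0.0559,  -0.0001]), 'tool_pos': array([0.1634, 0.4985, 0.226 ]), 'tool_rot': array([-3.14  , -0.0003,  2.8248]), 'contact_force': array([-0.4795,  0.5445,  0.6758]), 'torque': array([-0.0245,  0.0317, -0.0347]), 'grip_force': 0.0, 'opening': 0.09206676275762295}
-0.0188
side {'intrinsics': array([[405.9057,   0.    , 320.0334],
       [  0.    , 405.9057, 192.3913],
       [  0.    ,   0.    ,   1.    ]]), 'origin': array([ 0.3237, -0.5548,  0.5982]), 'orientation': array([ 0.8464,  0.0192, -0.4699])}
top {'intrinsics': array([[409.2062,   0.    , 316.0783],
       [  0.    , 409.2062, 203.6507],
       [  0.    ,   0.    ,   1.    ]]), 'origin': array([ 0.4088, -0.0028,  0.9277]), 'orientation': array([ 0.212 ,  0.0023, -1.5424])}
wrist {'intrinsics': array([[345.9301,   0.    , 322.955 ],
       [  0.    , 345.9301, 203.7276],
       [  0.    ,   0.    ,   1.    ]]), 'hand_eye': array([[-0.0007,  0.9556,  0.2947,  0.0795],
       [ 1.    ,  0.0006,  0.0003, -0.0013],
       [ 0.0001,  0.2947, -0.9556, -0.1591],
       [ 0.    ,  0.    ,  0.    ,  1.    ]])}
```

View pics/top0.png

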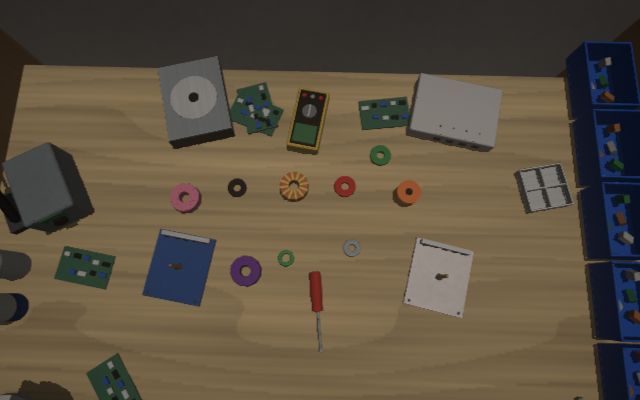

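View pics/side0.png

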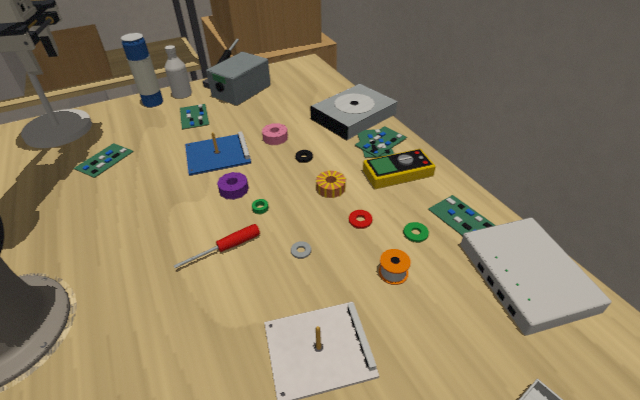

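Top view: red pad at (345,186), with same-shape green pad (380,155). Copper/yellow toroid at (294,186), with look-alikes pink (185,198) and purple (245,270). Black pad (237,187), steel plate (352,247), blue chassis (180,267) with its bar at the top edge, white chassis (440,277). By colour I take the red ring and the yellow-striped copper ring. I'll confirm both in one crop.

```bash
cat >> h.py <<'E'
from scipy.spatial.transform import Rotation as R
def pose(name,st=None):
    c=get_calibration(name); K=c['intrinsics']
    if name=='wrist':
        T=np.eye(4); T[:3,:3]=R.from_euler('xyz',st['tool_rot']).as_matrix(); T[:3,3]=st['tool_pos']
        M=T@c['hand_eye']; return K,M[:3,:3],M[:3,3]
    return K,R.from_euler('xyz',c['orientation']).as_matrix(),c['origin']
def ray(P,uv):
    K,Rm,o=P; x=np.linalg.inv(K)@np.array([uv[0],uv[1],1.]); d=Rm@np.array([x[0],-x[1],-x[2]]); return o,d/np.linalg.norm(d)
def plane(P,uv,z):
    o,d=ray(P,uv); return o+d*(z-o[2])/d[2]
def tri(r1,r2):
    (a,u),(b,v)=r1,r2; s=np.linalg.lstsq(np.c_[u,-v],b-a,rcond=None)[0]
    p,q=a+s[0]*u,b+s[1]*v; return (p+q)/2,np.linalg.norm(p-q)
def proj(P,X):
    K,Rm,o=P; c=Rm.T@(np.asarray(X)-o); return (K@np.array([c[0],-c[1],-c[2]])/-c[2])[:2]
E
python3 - <<'E'
from h import *
t=np.load('pics/top0.npz')['im']; s=np.load('pics/side0.npz')['im']
save('crop1.png',cv2.resize(t[140:280,220:410],None,fx=4,fy=4,interpolation=cv2.INTER_CUBIC))
h=lambda im:cv2.cvtColor(im,cv2.COLOR_RGB2HSV)
seeds={'red':((345,186),(360,219)),'tor':((294,186),(331,183)),'black':((237,187),(304,156)),'steel':((352,247),(301,250)),'blue':((180,267),(217,153))}
Pt,Ps=pose('top'),pose('side')
def ctr(im,uv,r,name):
    x0,y0=uv[0]-r,uv[1]-r; c=im[y0:y0+2*r,x0:x0+2*r]; H=h(c).astype(int)
    if name=='red': m=((H[...,0]<8)|(H[...,0]>172))&(H[...,1]>150)
    elif name=='tor': m=(H[...,0]>4)&(H[...,0]<35)&(H[...,1]>150)
    elif name=='black': m=H[...,2]<60
    elif name=='steel': m=(H[...,1]<60)&(H[...,2]>80)
    else: m=(H[...,0]>100)&(H[...,0]<125)&(H[...,1]>100)
    cs,_=cv2.findContours(m.astype(np.uint8),cv2.RETR_EXTERNAL,cv2.CHAIN_APPROX_NONE)
    k=max(cs,key=cv2.contourArea); e=cv2.fitEllipse(cv2.convexHull(k)) if name!='blue' else cv2.minAreaRect(k)
    return np.array(e[0])+[x0,y0],e[1],e[2],cv2.contourArea(k)
for n,(a,b) in seeds.items():
    rr=50 if n=='blue' else 20
    ca=ctr(t,a,rr,n); cb=ctr(s,b,rr,n); X,g=tri(ray(Pt,ca[0]),ray(Ps,cb[0]))
    print(n,ca,cb[0],cb[1],X,g)
# stud top in top/side, rough pixels
E
```

```text
red (array([344.529 , 186.0152]), (20.35773277282715, 20.880571365356445), 90.40218353271484, 313.0) [360.1102 218.608 ] (18.341651916503906, 23.229238510131836) [ 0.6531 -0.0606  0.0023] 0.002528325849889595
tor (array([293.7709, 186.0593]), (27.859718322753906, 28.461971282958984), 0.2508588433265686, 398.0) [330.4364 183.732 ] (27.950035095214844, 31.574832916259766) [0.6471 0.0575 0.0107] 0.0018057116809425645
black (array([236.5188, 187.4713]), (17.439760208129883, 18.18012237548828), 24.619565963745117, 233.5) [303.4251 155.6748] (12.198482513427734, 16.586164474487305) [0.6424 0.1913 0.0032] 0.0026651800205432243
steel (array([351.5075, 247.3957]), (16.886707305908203, 17.3386287689209), 123.68583679199219, 212.5) [300.5139 249.3019] (16.71460723876953, 20.503009796142578) [ 0.5099 -0.0782  0.0026] 0.0020448384111918763
blue (array([178.7004, 267.1817]), (57.544410705566406, 69.59642791748047), 13.760785102844238, 3438.5) [216.6539 153.2692] (30.98634910583496, 62.364933013916016) [ 0.4556  0.309  -0.0001] 0.003604422911302951
```

View pics/crop1.png

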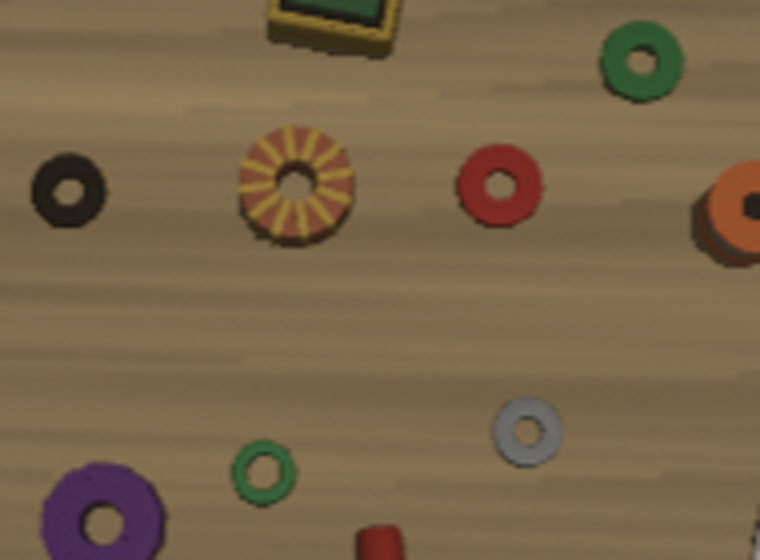

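Crop confirms: red pad at crop (500,186), copper/yellow toroid (296,184), black pad (69,190), steel ring (527,431); the green ring (642,61) and purple (103,522) are look-alikes. Moving over the blue chassis first.

Emit:
send_rows --targets '[{"translation":[-4.7,-1.2,0],"spin":-1,"jaw":1},{"translation":[-9.4,-2.5,0],"spin":-2,"jaw":1},{"translation":[-14.1,-3.7,0],"spin":-3,"jaw":1},{"translation":[-18.8,-5.0,0],"spin":-4,"jaw":1},{"translation":[-23.5,-6.2,0],"spin":-4.3,"jaw":1}]' --force 20

```text
time: 0.6
tool_pos: [0.3687, 0.3653, 0.2265]
tool_rot: [-3.141, -0.0, 2.901]
contact_force: [-0.7, 1.2, -0.0]
opening: 0.0916
grip_force: 0.0
```

```bash
cat >> h.py <<'E'
def shift(target,yaw=None):
    s=monitor.observe(); Rm=R.from_euler('xyz',s['tool_rot']).as_matrix()
    print('tcp',s['tool_pos'],'yaw',s['tool_rot'][2],'cm',100*Rm.T@(np.asarray(target)-s['tool_pos']),'spin',None if yaw is None else np.degrees((s['tool_rot'][2]-yaw+np.pi)%(2*np.pi)-np.pi))
E
python3 -c "
from h import *
shift([.455,.31,.226],2.9)"
```

```text
tcp [0.3687 0.3653 0.2265] yaw 2.9006076647678913 cm [-9.7033 -3.3128  0.0448] spin 0.034816626558975425
```

Emit:
send_rows --targets '[{"translation":[-4.0,-1.5,0],"spin":0,"jaw":1},{"translation":[-8.0,-3.0,0],"spin":0,"jaw":1},{"translation":[-9.7,-3.3,0],"spin":0,"jaw":1},{"translation":[-9.7,-3.3,0],"spin":0,"jaw":1},{"translation":[-9.7,-3.3,0],"spin":0,"jaw":1}]'

```text
time: 1.1
tool_pos: [0.453, 0.3119, 0.2263]
tool_rot: [-3.141, -0.001, 2.9]
contact_force: [0.0, 0.7, 0.1]
opening: 0.0918
grip_force: 0.0
```

```bash
cat >> h.py <<'E'
def look(tag):
    s=monitor.observe(); im,d=read_camera('wrist'); save(tag+'.png',im)
    np.savez('pics/'+tag+'.npz',im=im,d=d,pos=s['tool_pos'],rot=s['tool_rot']); return im,d,pose('wrist',s),s
E
python3 -c "
from h import *
im,d,P,s=look('w1'); print(s['tool_pos'],s['qvel'])
print(proj(P,[.455,.31,.008]),proj(P,[.455,.31,.066]))"
```

```text
[0.453  0.3119 0.2263] [ 0.0258 -0.0126  0.009  -0.0025 -0.0004 -0.0018]
[323.1221 174.4625] [323.1182 187.4009]
```

View pics/w1.png

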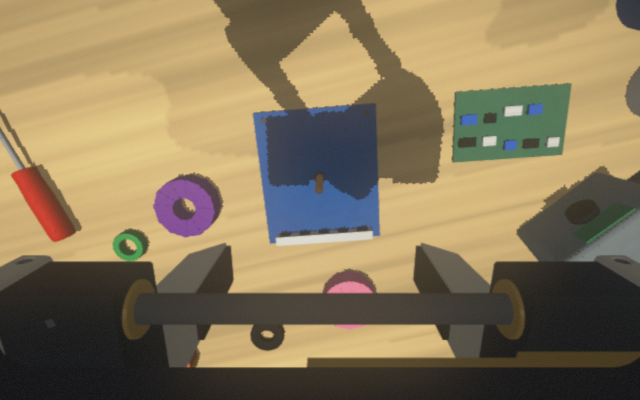

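The wrist view shows the blue plate (255-380, 104-243), its stud at (319,183) with the bar at (325,238), purple and pink rings at (187,206) and (350,290), and the black pad at (267,335). Now measuring the stud.

```bash
cat >> h.py <<'E'
def stud(im,P,guess,tag=None):
    u,v=np.round(proj(P,guess)).astype(int); r=24
    c=im[v-r:v+r,u-r:u+r]; H=cv2.cvtColor(c,cv2.COLOR_RGB2HSV)
    m=((H[...,0]<35)&(H[...,1]>60)).astype(np.uint8)
    n,l,st,ce=cv2.connectedComponentsWithStats(m); k=1+np.argmax(st[1:,4])
    ys,xs=np.where(l==k); return np.c_[xs+u-r,ys+v-r].astype(float),c
E
python3 - <<'E'
from h import *
z=np.load('pics/w1.npz'); im,d=z['im'],z['d']; P=pose('wrist',{'tool_pos':z['pos'],'tool_rot':z['rot']})
p,c=stud(im,P,[.455,.31,.04]); print(p.min(0),p.max(0),len(p))
for v in range(int(p[:,1].min()),int(p[:,1].max())+1): 
    q=p[p[:,1]==v]; print(v,q[:,0].min(),q[:,0].max(),[round(float(d[v,int(q[:,0].mean())]),3)])
for z0 in(.008,.066): print(proj(P,[.453,.312,z0]))
E
```

```text
[316. 175.] [322. 192.] 111
175 317.0 321.0 [0.377]
176 316.0 322.0 [0.373]
177 316.0 322.0 [0.37]
178 316.0 322.0 [0.364]
179 316.0 322.0 [0.357]
180 316.0 322.0 [0.355]
181 316.0 322.0 [0.351]
182 316.0 322.0 [0.346]
183 316.0 321.0 [0.342]
184 316.0 321.0 [0.337]
185 316.0 321.0 [0.333]
186 316.0 321.0 [0.332]
187 316.0 321.0 [0.331]
188 316.0 321.0 [0.328]
189 316.0 321.0 [0.328]
190 316.0 321.0 [0.329]
191 317.0 321.0 [0.329]
192 317.0 320.0 [0.331]
[324.4378 172.3237]
[324.6558 184.9293]
```

```bash
python3 - <<'E'
from h import *
z=np.load('pics/w1.npz'); P=pose('wrist',{'tool_pos':z['pos'],'tool_rot':z['rot']})
print(plane(P,(318.8,190.2),.066),plane(P,(319,175),.008))
t=np.load('pics/top0.npz'); s=np.load('pics/side0.npz')
for n,a,g in(('top',t,[.458,.315,.04]),('side',s,[.458,.315,.04])):
    p,c=stud(a['im'],pose(n),g); print(n,p.min(0),p.max(0),len(p),p[p[:,1]==p[:,1].min()][:,0],p[p[:,0]==p[:,0].min()][:,1],p[p[:,0]==p[:,0].max()][:,1])
    print([proj(pose(n),[.458,.315,q]) for q in(.008,.066)])
shift([.653,-.061,.226])
E
```

```text
[0.4567 0.3053 0.066 ] [0.4545 0.3054 0.008 ]
top [146. 240.] [156. 276.] 216 [146. 147. 148. 149. 150. 151. 152. 153. 154. 155. 156.] [240. 241. 242. 243. 244. 245. 246. 247. 248. 249. 250. 251. 252. 253.
 254. 255. 256. 257. 258. 259. 260. 261. 262. 263. 264. 265. 266. 267.
 268. 269. 270. 271. 272. 273. 274. 275. 276.] [240. 241.]
[array([175.1402, 265.0211]), array([165.733 , 263.2515])]
side [189. 115.] [236. 152.] 947 [208. 209. 210. 211. 212. 213. 214. 215. 216. 217. 218. 219. 220. 221.
 222. 223. 224. 225. 226. 227. 228. 229. 230. 231. 232. 233. 234. 235.
 236.] [128. 129. 130. 131. 132. 133. 134. 135. 136. 137. 138. 139. 140. 141.
 142.] [115. 116. 117. 118. 119. 120. 121. 122. 123. 124. 125. 126. 127. 128.
 129. 130. 131. 132. 133.]
[array([215.573 , 149.2931]), array([211.0272, 129.6653])]
tcp [0.4526 0.3122 0.2265] yaw 2.900766475158314 cm [-28.3628 -31.4682   0.0215] spin None
```

Emit:
send_rows --targets '[{"translation":[-3.2,-3.6,0],"spin":0,"jaw":1},{"translation":[-6.4,-7.1,0],"spin":0,"jaw":1},{"translation":[-9.6,-10.7,0],"spin":0,"jaw":1},{"translation":[-12.8,-14.2,0],"spin":0,"jaw":1},{"translation":[-16.0,-17.8,0],"spin":0,"jaw":1}]'

```text
time: 1.65
tool_pos: [0.5663, 0.1007, 0.2271]
tool_rot: [3.141, 0.0, 2.903]
contact_force: [-0.1, 0.5, -0.0]
opening: 0.0919
grip_force: 0.0
```

Emit:
send_rows --targets '[{"translation":[-3.2,-3.6,0],"spin":0,"jaw":1},{"translation":[-6.4,-7.1,0],"spin":0,"jaw":1},{"translation":[-9.6,-10.7,0],"spin":0,"jaw":1},{"translation":[-12.4,-13.7,0],"spin":0,"jaw":1},{"translation":[-12.4,-13.7,0],"spin":0,"jaw":1}]'

```text
time: 2.15
tool_pos: [0.6552, -0.0653, 0.2258]
tool_rot: [-3.141, 0.0, 2.897]
contact_force: [-0.6, -0.3, -0.9]
opening: 0.0916
grip_force: 0.0
```

```bash
cat >> h.py <<'E'
def mask(im,name):
    H=cv2.cvtColor(im,cv2.COLOR_RGB2HSV).astype(int); h,s,v=H[...,0],H[...,1],H[...,2]
    m={'red':((h<8)|(h>172))&(s>150)&(v>60),'tor':(h>4)&(h<35)&(s>140)&(v>60),'black':v<75,'steel':(s<60)&(v>90)}[name]
    return m.astype(np.uint8)
def hole(im,P,guess,name,r=45):
    """outer-rim ellipse and hole ellipse near projected guess"""
    u,v=np.round(proj(P,guess)).astype(int); x0,y0=max(u-r,0),max(v-r,0)
    m=mask(im[y0:v+r,x0:u+r],name); m=cv2.morphologyEx(m,cv2.MORPH_CLOSE,np.ones((3,3)))
    cs,hi=cv2.findContours(m,cv2.RETR_CCOMP,cv2.CHAIN_APPROX_NONE)
    k=max(range(len(cs)),key=lambda i:cv2.contourArea(cs[i])*(hi[0][i][3]<0))
    o=cv2.fitEllipse(cs[k]); ch=[i for i in range(len(cs)) if hi[0][i][3]==k]
    hh=max(ch,key=lambda i:cv2.contourArea(cs[i])) if ch else None
    off=np.array([x0,y0]); res=[(np.array(o[0])+off,o[1])]
    if hh is not None and len(cs[hh])>4: e=cv2.fitEllipse(cs[hh]); res.append((np.array(e[0])+off,e[1]))
    return res
E
python3 - <<'E'
from h import *
im,d,P,s=look('w2'); print(s['tool_pos'],abs(s['qvel']).max())
for n,g,h in (('red',[.653,-.061,.008],.008),('tor',[.647,.0575,.026],.026),('steel',[.51,-.078,.007],.007)):
    print(n,proj(P,g),[(c,a,plane(P,c,h)) for c,a in hole(im,P,g,n)])
E
```

```text
[ 0.6552 -0.0653  0.2258] 0.07498449412903768
red [327.7623 169.2963] [(array([327.1895, 168.9512]), (39.753475189208984, 42.97702407836914), array([ 0.6525, -0.0615,  0.008 ])), (array([326.3581, 169.5057]), (18.70684051513672, 20.662580490112305), array([ 0.6529, -0.0626,  0.008 ]))]
tor [438.6751 139.6415] [(array([436.7414, 138.0623]), (57.32447052001953, 65.74016571044922), array([0.6449, 0.0558, 0.026 ])), (array([436.4267, 139.92  ]), (23.25214195251465, 25.175500869750977), array([0.6467, 0.0552, 0.026 ]))]
steel [276.8071  35.7686] [(array([275.4361,  35.9962]), (38.21939468383789, 42.609493255615234), array([ 0.5099, -0.0794,  0.007 ])), (array([275.4995,  36.2424]), (17.143192291259766, 18.189422607421875), array([ 0.5101, -0.0794,  0.007 ]))]
```

View pics/w2.png

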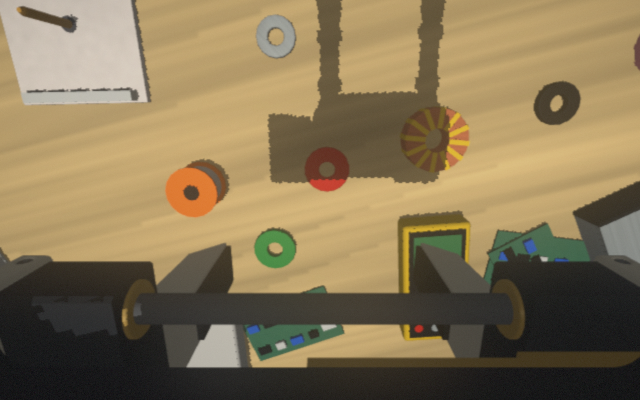

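The red pad is at (327,169), free between reel (192,190), green pad (275,247) and toroid (436,139). Descending halfway for a second look.

Emit:
send_rows --targets '[{"translation":[0.1,0.1,3],"spin":0,"jaw":1},{"translation":[0.2,0.2,6],"spin":0,"jaw":1},{"translation":[0.3,0.3,9],"spin":0,"jaw":1},{"translation":[0.3,0.3,10.6],"spin":0,"jaw":1},{"translation":[0.3,0.3,10.6],"spin":0,"jaw":1}]'

```text
time: 2.7
tool_pos: [0.6497, -0.0554, 0.1182]
tool_rot: [3.141, -0.006, 2.903]
contact_force: [0.5, 0.3, 0.3]
opening: 0.0918
grip_force: 0.0
```

```bash
cat >> h.py <<'E'
def two(tagA,tagB,name,g,r=60):
    rs=[]
    for t in(tagA,tagB):
        z=np.load('pics/'+t+'.npz'); P=pose('wrist',{'tool_pos':z['pos'],'tool_rot':z['rot']})
        q=hole(z['im'],P,g,name,r); rs.append((ray(P,q[0][0]),ray(P,q[-1][0]),plane(P,q[0][0],g[2]),plane(P,q[-1][0],g[2]),q[0][1],q[-1][1]))
    print(name,'rim',tri(rs[0][0],rs[1][0]),'hole',tri(rs[0][1],rs[1][1])); print(*rs[1][2:])
E
python3 - <<'E'
from h import *
im,d,P,s=look('w3'); print(s['tool_pos'],abs(s['qvel']).max())
two('w2','w3','red',[.6527,-.062,.008])
shift([.6527,-.062,.003],2.9)
E
```

```text
[ 0.6497 -0.0554  0.1182] 0.06521549029249855
red rim (array([ 0.6527, -0.0619,  0.0057]), np.float64(0.0007414499263251902)) hole (array([ 0.6536, -0.0627,  0.0041]), np.float64(8.084948364647986e-05))
[ 0.6519 -0.0621  0.008 ] [ 0.6525 -0.0623  0.008 ] (57.04635238647461, 57.59064483642578) (22.565046310424805, 24.256511688232422)
tcp [ 0.651  -0.0561  0.1203] yaw 2.9024813137876664 cm [-0.3375 -0.5354 11.7244] spin 0.1421688076809094
```

Emit:
send_rows --targets '[{"translation":[-0.3,-0.5,3],"spin":0,"jaw":1},{"translation":[-0.3,-0.5,7],"spin":0,"jaw":1},{"translation":[-0.3,-0.5,10],"spin":0,"jaw":1},{"translation":[-0.3,-0.5,11.7],"spin":0,"jaw":1},{"translation":[-0.3,-0.5,11.7],"spin":0,"jaw":1}]'

```text
time: 3.25
tool_pos: [0.6527, -0.0629, 0.0027]
tool_rot: [3.141, -0.003, 2.901]
contact_force: [0.0, -0.4, 0.0]
opening: 0.0915
grip_force: 0.0
```

Emit:
send_rows --targets '[{"translation":[0,0,0],"spin":0,"jaw":0.5},{"translation":[0,0,0],"spin":0,"jaw":0.4},{"translation":[0,0,0],"spin":0,"jaw":0.4},{"translation":[0,0,0],"spin":0,"jaw":0.4},{"translation":[0,0,0],"spin":0,"jaw":0.4}]' --force 20

```text
time: 3.75
tool_pos: [0.6539, -0.0643, 0.0044]
tool_rot: [3.141, 0.001, 2.9]
contact_force: [0.3, -0.3, 0.0]
opening: 0.0567
grip_force: 0.0
```

Emit:
send_rows --targets '[{"translation":[0,0,0],"spin":0,"jaw":0.4},{"translation":[0,0,0],"spin":0,"jaw":0.4},{"translation":[0,0,0],"spin":0,"jaw":0.4},{"translation":[0,0,0],"spin":0,"jaw":0.4},{"translation":[0,0,0],"spin":0,"jaw":0.4}]'

```text
time: 4.25
tool_pos: [0.6538, -0.0642, 0.004]
tool_rot: [3.141, 0.0, 2.9]
contact_force: [-1.6, 0.1, 4.1]
opening: 0.0483
grip_force: 20.0
```

```bash
python3 - <<'E'
from h import *
for i in range(4):
    s=monitor.observe(); print(s['tool_pos'],s['opening'],s['grip_force'])
    im,d=read_camera('wrist')
E
```

```text
[ 0.6538 -0.0642  0.004 ] 0.048281656905307974 20.00056491640862
[ 0.6538 -0.0643  0.0039] 0.048094029677133006 20.00036379089579
[ 0.6538 -0.0643  0.004 ] 0.04813904211638422 20.000619709608145
[ 0.6538 -0.0642  0.0039] 0.04858324602595814 20.000495957792737
```

Emit:
send_rows --targets '[{"translation":[0,0,-4],"spin":0,"jaw":0.4},{"translation":[0,0,-8],"spin":0,"jaw":0.4},{"translation":[2.0,2.2,-11.6],"spin":0,"jaw":0.4},{"translation":[5.2,5.8,-11.6],"spin":0,"jaw":0.4},{"translation":[8.4,9.3,-11.6],"spin":0,"jaw":0.4}]'

```text
time: 4.95
tool_pos: [0.5942, 0.0467, 0.1206]
tool_rot: [3.141, 0.002, 2.898]
contact_force: [0.4, 1.0, -0.1]
opening: 0.0485
grip_force: 20.0
```

Emit:
send_rows --targets '[{"translation":[3.2,3.6,0],"spin":0,"jaw":0.4},{"translation":[6.4,7.1,0],"spin":0,"jaw":0.4},{"translation":[9.6,10.7,0],"spin":0,"jaw":0.4},{"translation":[12.8,14.2,0],"spin":0,"jaw":0.4},{"translation":[14.5,16.2,0],"spin":0,"jaw":0.4}]'

```text
time: 5.45
tool_pos: [0.49, 0.2407, 0.1193]
tool_rot: [-3.141, -0.001, 2.902]
contact_force: [0.3, -0.4, 0.1]
opening: 0.0482
grip_force: 20.0
```

```bash
python3 - <<'E'
from h import *
im,d,P,s=look('w4'); print(s['tool_pos'],s['opening'],s['grip_force'],s['qvel'])
print(proj(P,s['tool_pos']),proj(P,[.457,.305,.066]))
E
```

```text
[0.49   0.2407 0.1193] 0.04818941397261688 19.999504685983993 [ 0.4443 -0.0058  0.0051 -0.0177 -0.0133  0.4447]
[325.7409 261.2931] [414.0718 152.1622]
```

View pics/w4.png

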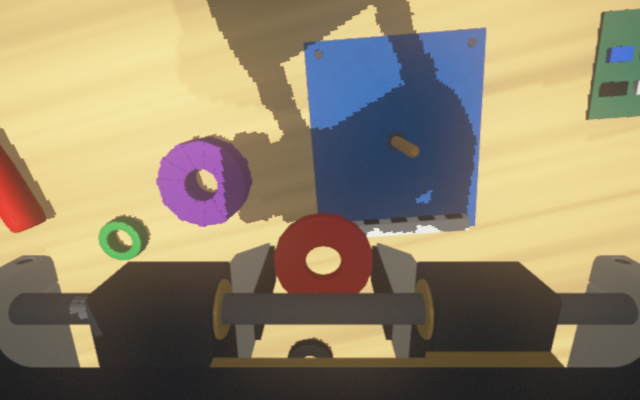

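The red pad is held level, its hole at (323,261). The blue stud runs from (390,137) to (414,152), matching the predicted tip (414,152). Computing the hole-to-stud offset from this one picture.

```bash
cat >> h.py <<'E'
def inhand(tag,name,ztop):
    """hole centre in tool axes relative to TCP; ztop = tool-z of the ring's top face (negative: behind TCP)"""
    z=np.load('pics/'+tag+'.npz'); st={'tool_pos':z['pos'],'tool_rot':z['rot']}; P=pose('wrist',st)
    q=hole(z['im'],P,z['pos'],name,55); Rm=R.from_euler('xyz',z['rot']).as_matrix()
    for c,a in q:
        o,d=ray(P,c); o=Rm.T@(o-z['pos']); d=Rm.T@d; print(name,c,a,'tool mm',1000*(o+d*(ztop-o[2])/d[2]))
E
python3 - <<'E'
from h import *
inhand('w4','red',-.004)
z=np.load('pics/w4.npz'); P=pose('wrist',{'tool_pos':z['pos'],'tool_rot':z['rot']})
H=cv2.cvtColor(z['im'],cv2.COLOR_RGB2HSV)[120:170,375:435]; m=((H[...,0]<30)&(H[...,1]>60))
ys,xs=np.where(m); p=np.c_[xs+375,ys+120].astype(np.float32); print(len(p),cv2.minAreaRect(p),cv2.boxPoints(cv2.minAreaRect(p)))
z1=np.load('pics/w1.npz'); P1=pose('wrist',{'tool_pos':z1['pos'],'tool_rot':z1['rot']})
b=cv2.boxPoints(cv2.minAreaRect(p)); tip=b[np.argsort(b[:,0]+b[:,1])[-2:]].mean(0); base=b[np.argsort(b[:,0]+b[:,1])[:2]].mean(0)
print(tip,plane(P,tip,.066),base,plane(P,base,.008)); dd=(tip-base)/np.linalg.norm(tip-base)
print(tri(ray(P,tip-2*dd),ray(P1,(318.8,190.2))))
shift([.457,.305,.12],2.9)
E
```

```text
red [322.8893 256.0233] (81.64258575439453, 99.22551727294922) tool mm [ 4.864  -1.4421 -4.    ]
red [322.989  260.0836] (30.661155700683594, 37.78200912475586) tool mm [ 2.6619 -1.3944 -4.    ]
323 ((404.15386962890625, 146.23077392578125), (30.016401290893555, 12.155402183532715), 29.744882583618164) [[388.1077 144.0615]
 [394.1385 133.5077]
 [420.2    148.4   ]
 [414.1693 158.9538]]
[417.1846 153.6769] [0.4584 0.3067 0.066 ] [391.1231 138.7846] [0.4547 0.3022 0.008 ]
(array([0.4569, 0.3055, 0.067 ]), np.float64(0.0008657598755684908))
tcp [0.4889 0.243  0.1194] yaw 2.903407864897123 cm [ 4.5608  5.2715 -0.044 ] spin 0.19525627575593066
```

Emit:
send_rows --targets '[{"translation":[2.5,2.7,0],"spin":0,"jaw":0.4},{"translation":[4.6,5.5,0],"spin":0,"jaw":0.4},{"translation":[4.6,5.5,0],"spin":0,"jaw":0.4},{"translation":[4.6,5.5,0],"spin":0,"jaw":0.4},{"translation":[4.6,5.5,0],"spin":0,"jaw":0.4}]'

```text
time: 6.0
tool_pos: [0.4613, 0.3017, 0.1195]
tool_rot: [-3.141, -0.0, 2.899]
contact_force: [-0.2, 0.5, 0.4]
opening: 0.048
grip_force: 20.0
```

```bash
python3 - <<'E'
from h import *
for i in range(3): im,d,P,s=look('w5')
print(s['tool_pos'],proj(P,[.457,.305,.066]))
save('crop2.png',cv2.resize(im[130:300,240:410],None,fx=3,fy=3))
shift([.4583,.3066,.012],2.9)
E
```

```text
[0.4615 0.3016 0.1196] [328.6205 216.7398]
tcp [0.4614 0.3016 0.1196] yaw 2.89825583975581 cm [ 0.4199  0.4145 10.7616] spin -0.09993302078658749
```

View pics/crop2.png

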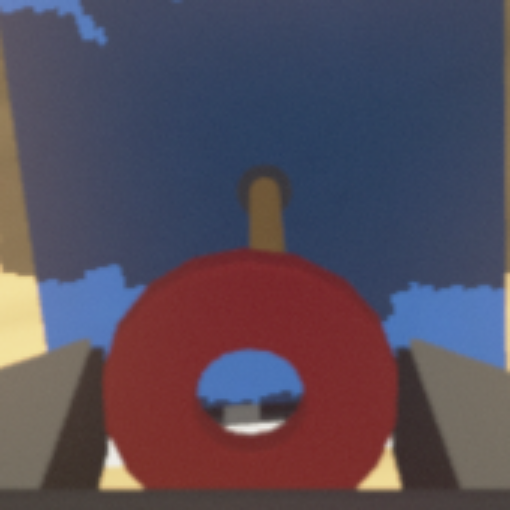

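The stud is at (328,190-213), exactly on its predicted column, with the pad slightly left and short of it; correcting and lowering.

Emit:
send_rows --targets '[{"translation":[0.4,0.4,0],"spin":0,"jaw":0.4},{"translation":[0.4,0.4,2],"spin":0,"jaw":0.4},{"translation":[0.4,0.4,4],"spin":0,"jaw":0.4},{"translation":[0.4,0.4,5.5],"spin":0,"jaw":0.4},{"translation":[0.4,0.4,6.5],"spin":0,"jaw":0.4}]'

```text
time: 6.65
tool_pos: [0.4575, 0.3071, 0.0536]
tool_rot: [-3.141, -0.001, 2.899]
contact_force: [-0.3, -0.6, -0.5]
opening: 0.0479
grip_force: 20.0
```

Emit:
send_rows --targets '[{"translation":[0,0,1.5],"spin":0,"jaw":0.4},{"translation":[0,0,3.0],"spin":0,"jaw":0.4},{"translation":[0,0,3.8],"spin":0,"jaw":0.4},{"translation":[0,0,4.2],"spin":0,"jaw":0.4},{"translation":[0,0,4.2],"spin":0,"jaw":0.4}]'

```text
time: 7.15
tool_pos: [0.4581, 0.3075, 0.0127]
tool_rot: [3.141, -0.0, 2.9]
contact_force: [-0.2, -0.3, -0.4]
opening: 0.0481
grip_force: 20.0
```

```bash
python3 - <<'E'
from h import *
s=monitor.observe();print(s['contact_force'],s['grip_force'],s['opening']); shift([.4583,.3066,.012],2.9)
E
```

```text
[-0.2258 -0.3154 -0.3813] 19.999937717802823 0.04811488361553114
tcp [0.4581 0.3075 0.0127] yaw 2.8997235898851703 cm [-0.0439 -0.0786  0.072 ] spin -0.015837132994462242
```

Emit:
send_rows --targets '[{"translation":[0,0,0],"spin":0,"jaw":0.6},{"translation":[0,0,0],"spin":0,"jaw":0.7},{"translation":[0,0,0],"spin":0,"jaw":0.8},{"translation":[0,0,0],"spin":0,"jaw":0.8},{"translation":[0,0,0],"spin":0,"jaw":0.8}]'

```text
time: 7.65
tool_pos: [0.458, 0.3075, 0.0129]
tool_rot: [3.141, 0.0, 2.9]
contact_force: [-0.4, 0.2, 0.7]
opening: 0.0729
grip_force: 0.0
```

Emit:
send_rows --targets '[{"translation":[0,0,-3],"spin":0,"jaw":0.8},{"translation":[0,0,-7],"spin":0,"jaw":0.8},{"translation":[0,0,-11],"spin":0,"jaw":0.9},{"translation":[0,0,-14],"spin":0,"jaw":1},{"translation":[0,0,-14],"spin":0,"jaw":1}]'

```text
time: 8.15
tool_pos: [0.4602, 0.3086, 0.1574]
tool_rot: [3.136, 0.007, 2.9]
contact_force: [0.4, 0.4, -0.6]
opening: 0.0907
grip_force: 0.0
```

```bash
python3 - <<'E'
from h import *
im,d,P,s=look('w6'); print(s['tool_pos'])
g=[.457,.305,.016]
print(proj(P,g),[(c,a,plane(P,c,.016)) for c,a in hole(im,P,g,'red',60)])
u,v=proj(P,g).astype(int); save('crop3.png',cv2.resize(im[v-50:v+50,u-50:u+50],None,fx=4,fy=4))
shift([.6467,.0555,.15],2.9)
E
```

```text
[0.4602 0.3086 0.1574]
[318.8905 186.3787] [(array([321.1602, 183.8786]), (49.01544952392578, 50.87926483154297), array([0.4553, 0.3075, 0.016 ])), (array([319.6867, 190.0449]), (22.119033813476562, 33.58522415161133), array([0.4605, 0.3049, 0.016 ]))]
tcp [0.459  0.308  0.1549] yaw 2.899890113160683 cm [-24.2667 -20.0202   0.5175] spin -0.006296052116884089
```

View pics/crop3.png

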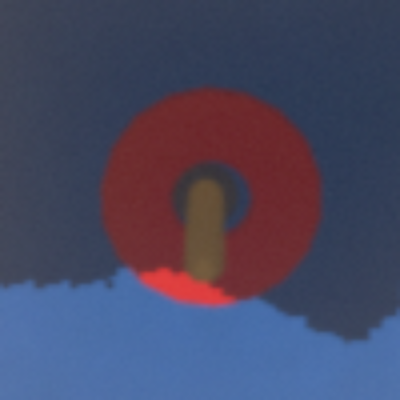

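The red pad lies flat round the stud; in the crop the hole centre is (212,195) and the stud base (207,190), about 1 mm off. Next, the toroid.

Emit:
send_rows --targets '[{"translation":[-3.6,-3.0,-1],"spin":0,"jaw":1},{"translation":[-7.3,-6.0,-2],"spin":0,"jaw":1},{"translation":[-11.0,-9.0,-3],"spin":0,"jaw":1},{"translation":[-14.6,-12.0,-3],"spin":0,"jaw":1},{"translation":[-18.2,-15.0,-3],"spin":0,"jaw":1}]'

```text
time: 8.7
tool_pos: [0.5991, 0.1165, 0.1814]
tool_rot: [-3.141, -0.002, 2.9]
contact_force: [0.5, 1.7, 0.1]
opening: 0.0916
grip_force: 0.0
```

Emit:
send_rows --targets '[{"translation":[-3.6,-3.0,0],"spin":0,"jaw":1},{"translation":[-6.1,-5.0,0],"spin":0,"jaw":1},{"translation":[-6.1,-5.0,0],"spin":0,"jaw":1},{"translation":[-6.1,-5.0,0],"spin":0,"jaw":1},{"translation":[-6.1,-5.0,0],"spin":0,"jaw":1}]'

```text
time: 9.2
tool_pos: [0.645, 0.0561, 0.1817]
tool_rot: [-3.142, -0.002, 2.901]
contact_force: [-0.1, -0.2, -0.3]
opening: 0.0918
grip_force: 0.0
```

```bash
python3 - <<'E'
from h import *
im,d,P,s=look('w7'); print(s['tool_pos'],s['opening'])
two('w2','w7','tor',[.6467,.0555,.026],60)
u,v=proj(P,[.6467,.0555,.026]); print(u,v,d[int(v),int(u)+20]); 
shift([.6467,.0555,.006],2.9)
E
```

```text
[0.645  0.0561 0.1817] 0.09175482110737483
tor rim (array([0.6456, 0.0562, 0.0249]), np.float64(0.0009307768339077911)) hole (array([0.6469, 0.0555, 0.0248]), np.float64(0.00014250525753135894))
[0.6458 0.0564 0.026 ] [0.6465 0.0556 0.026 ] (59.94390869140625, 69.717529296875) (26.30255126953125, 26.433006286621094)
324.34192785498857 188.1727228737715 0.32398993
tcp [0.6451 0.0563 0.1821] yaw 2.9012491756386143 cm [-0.2    -0.0442 17.6135] spin 0.07157249196316302
```

Toroid rim and hole triangulate to (0.646, 0.056) with the top at 25 mm. Descending to grasp it.

Emit:
send_rows --targets '[{"translation":[-0.1,0,4.5],"spin":0,"jaw":1},{"translation":[-0.1,0,9],"spin":0,"jaw":1},{"translation":[-0.1,0,13],"spin":0,"jaw":1},{"translation":[-0.1,0,16],"spin":0,"jaw":1},{"translation":[-0.1,0,17.8],"spin":0,"jaw":1}]'

```text
time: 9.75
tool_pos: [0.6448, 0.0563, 0.0019]
tool_rot: [-3.141, -0.004, 2.902]
contact_force: [-1.0, -0.2, 0.0]
opening: 0.092
grip_force: 0.0
```

Emit:
send_rows --targets '[{"translation":[0,0,0],"spin":0,"jaw":0.8},{"translation":[0,0,0],"spin":0,"jaw":0.6},{"translation":[0,0,0],"spin":0,"jaw":0.55},{"translation":[0,0,0],"spin":0,"jaw":0.55},{"translation":[0,0,0],"spin":0,"jaw":0.55}]' --force 40

```text
time: 10.25
tool_pos: [0.6474, 0.0554, 0.0058]
tool_rot: [3.141, 0.001, 2.9]
contact_force: [-0.2, 3.5, 3.4]
opening: 0.0658
grip_force: 40.0
```

```bash
python3 - <<'E'
from h import *
s=monitor.observe();print(s['contact_force'],s['grip_force'],s['opening']); shift([.4575,.3055,.15],2.9)
E
```

```text
[-0.2152  3.5466  3.4239] 40.001256074756384 0.06583025743668429
tcp [0.6474 0.0554 0.0058] yaw 2.900102986437144 cm [ 24.4001  19.7543 -14.4374] spin 0.005900688195441383
```

Emit:
send_rows --targets '[{"translation":[0,0,-2],"spin":0,"jaw":0.55},{"translation":[0,0,-5],"spin":0,"jaw":0.55},{"translation":[0,0,-8.5],"spin":0,"jaw":0.55},{"translation":[1.5,1.2,-11.5],"spin":0,"jaw":0.55},{"translation":[4.0,3.2,-12],"spin":0,"jaw":0.55}]'

```text
time: 10.75
tool_pos: [0.6182, 0.0942, 0.1286]
tool_rot: [3.14, 0.007, 2.897]
contact_force: [0.8, 0.8, -4.2]
opening: 0.0657
grip_force: 40.0
```

Emit:
send_rows --targets '[{"translation":[3.2,2.6,0],"spin":0,"jaw":0.55},{"translation":[6.5,5.2,0],"spin":0,"jaw":0.55},{"translation":[9.7,7.9,0],"spin":0,"jaw":0.55},{"translation":[12.9,10.5,0],"spin":0,"jaw":0.55},{"translation":[15,12.1,0],"spin":0,"jaw":0.55}]'

```text
time: 11.25
tool_pos: [0.4966, 0.2505, 0.1243]
tool_rot: [-3.141, -0.002, 2.901]
contact_force: [0.6, -0.5, -4.1]
opening: 0.066
grip_force: 40.0
```

```bash
python3 - <<'E'
from h import *
for i in range(3): im,d,P,s=look('w8')
print(s['tool_pos'],s['grip_force'],s['contact_force'])
print(proj(P,[.457,.305,.066]),proj(P,[.457,.305,.02]))
inhand('w8','tor',-.020)
shift([.4575,.3055,.12],2.9)
E
```

```text
[0.4961 0.2511 0.1244] 39.99945184215903 [-0.1274 -0.1871 -4.2872]
[394.2157 145.7034] [382.2316 137.649 ]
tor [325.146  252.6523] (89.64618682861328, 109.71697235107422) tool mm [ 14.2032  -0.439  -20.    ]
tor [341. 231.] (4.456936359405518, 11.61361026763916) tool mm [ 24.4185   6.3871 -20.    ]
tcp [0.4976 0.2498 0.1245] yaw 2.9027759610634565 cm [5.2169 4.4626 0.4502] spin 0.15905085302870897
```

View pics/w8.png

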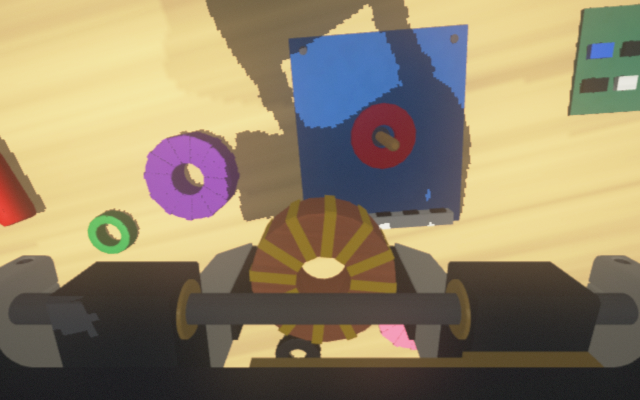

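The toroid is held level, hole at (323,268). The red pad (384,135) on the blue chassis is undisturbed. Moving over the stud.

Emit:
send_rows --targets '[{"translation":[2.5,2.1,0],"spin":0,"jaw":0.55},{"translation":[4.6,4.0,0],"spin":0,"jaw":0.55},{"translation":[5.1,4.4,0],"spin":0,"jaw":0.55},{"translation":[5.1,4.4,0],"spin":0,"jaw":0.55},{"translation":[5.1,4.4,0],"spin":0,"jaw":0.55}]'

```text
time: 11.9
tool_pos: [0.461, 0.3028, 0.1246]
tool_rot: [-3.141, 0.001, 2.899]
contact_force: [0.3, -0.2, -4.1]
opening: 0.066
grip_force: 40.0
```

```bash
python3 - <<'E'
from h import *
for i in range(3): im,d,P,s=look('w9'); print(s['tool_pos'])
shift([.458,.3053,.0225],2.9)
E
```

```text
[0.461  0.3028 0.1246]
[0.4611 0.3027 0.1246]
[0.461  0.3027 0.1247]
tcp [0.461  0.3028 0.1247] yaw 2.8983753929709386 cm [ 0.3495  0.1715 10.221 ] spin -0.09308312613250048
```

Emit:
send_rows --targets '[{"translation":[0.4,0.2,0],"spin":0,"jaw":0.55},{"translation":[0.4,0.2,1.5],"spin":0,"jaw":0.55},{"translation":[0.4,0.2,3],"spin":0,"jaw":0.55},{"translation":[0.4,0.2,4.5],"spin":0,"jaw":0.55},{"translation":[0.4,0.2,6],"spin":0,"jaw":0.55}]'

```text
time: 12.55
tool_pos: [0.4568, 0.3066, 0.0643]
tool_rot: [3.141, 0.0, 2.899]
contact_force: [-0.4, -0.4, -4.0]
opening: 0.066
grip_force: 40.0
```

Emit:
send_rows --targets '[{"translation":[0,0,1.2],"spin":0,"jaw":0.55},{"translation":[0,0,2.4],"spin":0,"jaw":0.55},{"translation":[0,0,3.4],"spin":0,"jaw":0.55},{"translation":[0,0,4.0],"spin":0,"jaw":0.55},{"translation":[0,0,4.0],"spin":0,"jaw":0.55}]'

```text
time: 13.05
tool_pos: [0.4563, 0.3065, 0.0239]
tool_rot: [-3.141, -0.001, 2.9]
contact_force: [-0.2, -0.4, -3.8]
opening: 0.0658
grip_force: 40.0
```

```bash
python3 - <<'E'
from h import *
for i in range(3): im,d,P,s=look('w10')
print(s['contact_force'],s['grip_force'],s['opening']); shift([.458,.3053,.0218],2.9)
E
```

```text
[ 0.0506  0.8432 -3.5114] 39.99899620190263 0.06593432073920144
tcp [0.4571 0.3069 0.0252] yaw 2.8998353570037927 cm [-0.1226 -0.1349  0.3405] spin -0.009433348809062152
```

Emit:
send_rows --targets '[{"translation":[0,-0.1,0.1],"spin":0,"jaw":0.55},{"translation":[0,-0.1,0.2],"spin":0,"jaw":0.55},{"translation":[0,-0.1,0.25],"spin":0,"jaw":0.55},{"translation":[0,-0.1,0.3],"spin":0,"jaw":0.55},{"translation":[0,-0.1,0.3],"spin":0,"jaw":0.55}]'

```text
time: 13.7
tool_pos: [0.4565, 0.3058, 0.0218]
tool_rot: [3.141, 0.0, 2.9]
contact_force: [-0.1, -0.7, -3.1]
opening: 0.0659
grip_force: 40.0
```

```bash
python3 - <<'E'
from h import *
for i in range(2): im,d,P,s=look('w10')
print(s['contact_force'],s['grip_force'],s['opening']); shift([.458,.3053,.0218],2.9)
E
```

```text
[-1.0446 -0.0028 -3.9688] 39.999144952744246 0.06546580366920997
tcp [0.4565 0.3057 0.0218] yaw 2.8998668085542803 cm [-0.1544 -0.0062 -0.0048] spin -0.0076313077069823316
```

Not quite touching yet, so down a little more.

Emit:
send_rows --targets '[{"translation":[-0.1,0,0.05],"spin":0,"jaw":0.55},{"translation":[-0.1,0,0.1],"spin":0,"jaw":0.55},{"translation":[-0.1,0,0.1],"spin":0,"jaw":0.55},{"translation":[-0.1,0,0.15],"spin":0,"jaw":0.55},{"translation":[-0.1,0,0.15],"spin":0,"jaw":0.55}]'

```text
time: 14.3
tool_pos: [0.4566, 0.3057, 0.0217]
tool_rot: [3.142, -0.001, 2.9]
contact_force: [-7.4, -1.4, 11.3]
opening: 0.0658
grip_force: 40.0
```

Emit:
send_rows --targets '[{"translation":[0.05,0,-0.05],"spin":0,"jaw":0.65},{"translation":[0.05,0,-0.05],"spin":0,"jaw":0.8},{"translation":[0.05,0,-0.05],"spin":0,"jaw":0.9},{"translation":[0.05,0,-0.05],"spin":0,"jaw":0.95},{"translation":[0.05,0,-0.05],"spin":0,"jaw":0.95}]' --force 20

```text
time: 14.8
tool_pos: [0.4573, 0.3056, 0.0207]
tool_rot: [3.141, 0.0, 2.9]
contact_force: [0.8, 0.3, -1.2]
opening: 0.0867
grip_force: 0.0
```

Emit:
send_rows --targets '[{"translation":[0,0,-2],"spin":0,"jaw":0.95},{"translation":[0,0,-5],"spin":0,"jaw":0.95},{"translation":[0,0,-9],"spin":0,"jaw":0.95},{"translation":[0,0,-13],"spin":0,"jaw":0.95},{"translation":[0,0,-13.5],"spin":0,"jaw":0.95}]'

```text
time: 15.3
tool_pos: [0.4595, 0.3068, 0.1608]
tool_rot: [3.135, 0.007, 2.9]
contact_force: [1.3, -0.0, -0.6]
opening: 0.0875
grip_force: 0.0
```

```bash
python3 - <<'E'
from h import *
for i in range(2): im,d,P,s=look('w11')
print(s['tool_pos'],s['contact_force'],s['opening'])
g=[.457,.305,.042]
u,v=proj(P,g).astype(int); print(u,v,proj(P,[.457,.305,.066])); save('crop4.png',cv2.resize(im[v-60:v+60,u-60:u+60],None,fx=4,fy=4))
shift([.6424,.1900,.18],2.9)
E
```

```text
[0.4588 0.3064 0.1592] [-0.4801 -0.2372  1.0912] 0.08758737037810436
321 195 [321.9318 203.6884]
tcp [0.4577 0.3059 0.1569] yaw 2.8997779035805284 cm [-20.7153  -6.8198  -2.2702] spin -0.01272518748068196
```

View pics/crop4.png

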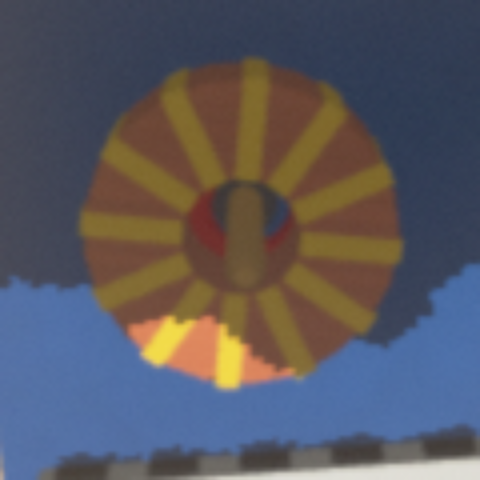

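The toroid sits flat, threaded: its hole centre is (241,235) in the crop, with the stud tip at (246,270) leaning as expected. On to the black pad.

Emit:
send_rows --targets '[{"translation":[-4.2,-1.4,-1],"spin":0,"jaw":0.7},{"translation":[-8.4,-2.8,-2],"spin":0,"jaw":0.7},{"translation":[-12.6,-4.2,-2.3],"spin":0,"jaw":0.7},{"translation":[-16.8,-5.6,-2.3],"spin":0,"jaw":0.7},{"translation":[-20.7,-6.8,-2.3],"spin":0,"jaw":0.7}]'

```text
time: 15.9
tool_pos: [0.6425, 0.1884, 0.1763]
tool_rot: [-3.14, -0.003, 2.899]
contact_force: [0.8, 0.3, -0.1]
opening: 0.0648
grip_force: 0.0
```

```bash
python3 - <<'E'
from h import *
for i in range(4): im,d,P,s=look('w12')
print(s['tool_pos'],s['opening'])
for t in ('w2','w12'): two(t,'w12','black',[.642,.19,.010],35) if t!='w12' else 0
Pt=pose('top'); print(tri(ray(Pt,(236.52,187.47)),ray(P,hole(im,P,[.642,.19,.01],'black',35)[0][0])))
u,v=proj(P,[.642,.19,.010]).astype(int); save('crop5.png',cv2.resize(im[v-60:v+60,u-90:u+90],None,fx=4,fy=4))
shift([.642,.190,.004],2.9)
E
```

```text
[0.6423 0.1878 0.1752] 0.0645336165327058
black rim (array([0.6421, 0.1893, 0.0056]), np.float64(0.0009098864025343714)) hole (array([0.6431, 0.1886, 0.0056]), np.float64(0.00014438587958176554))
[0.6407 0.1895 0.01  ] [0.6421 0.1889 0.01  ] (40.52931594848633, 43.65565872192383) (17.993349075317383, 19.73183250427246)
(array([0.6395, 0.1897, 0.0121]), np.float64(0.0013038065230642055))
tcp [0.6411 0.1892 0.1758] yaw 2.8981587484298768 cm [-0.1375  0.1262 17.1813] spin -0.10549594398989316
```

Emit:
send_rows --targets '[{"translation":[0,0,4.5],"spin":0,"jaw":0.7},{"translation":[0,0,9],"spin":0,"jaw":0.7},{"translation":[0,0,13],"spin":0,"jaw":0.7},{"translation":[0,0,16],"spin":0,"jaw":0.7},{"translation":[0,0,17.0],"spin":0,"jaw":0.7}]'

```text
time: 16.6
tool_pos: [0.6376, 0.1907, 0.0043]
tool_rot: [-3.139, -0.008, 2.901]
contact_force: [-0.3, 0.2, 0.5]
opening: 0.0645
grip_force: 0.0
```

```bash
python3 - <<'E'
from h import *
for i in range(4): read_camera('wrist')
shift([.6415,.189,.004],2.9)
E
```

```text
tcp [0.6423 0.1907 0.0103] yaw 2.900593150349821 cm [ 0.0334 -0.1886  0.631 ] spin 0.03398501166144486
```

Emit:
send_rows --targets '[{"translation":[0,-0.2,0.3],"spin":0,"jaw":0.7},{"translation":[0,-0.2,0.6],"spin":0,"jaw":0.7},{"translation":[0,-0.2,0.6],"spin":0,"jaw":0.7},{"translation":[0,-0.2,0.6],"spin":0,"jaw":0.4},{"translation":[0,-0.2,0.6],"spin":0,"jaw":0.35}]'

```text
time: 17.3
tool_pos: [0.6414, 0.1881, 0.003]
tool_rot: [3.141, 0.0, 2.9]
contact_force: [0.3, 0.1, -0.4]
opening: 0.0529
grip_force: 0.0
```

Emit:
send_rows --targets '[{"translation":[0,0,0],"spin":0,"jaw":0.35},{"translation":[0,0,0],"spin":0,"jaw":0.35},{"translation":[0,0,0],"spin":0,"jaw":0.35},{"translation":[0,0,0],"spin":0,"jaw":0.35},{"translation":[0,0,0],"spin":0,"jaw":0.35}]'

```text
time: 17.8
tool_pos: [0.6413, 0.1881, 0.0029]
tool_rot: [3.141, 0.0, 2.9]
contact_force: [-0.2, 0.7, 2.3]
opening: 0.0428
grip_force: 20.0
```

```bash
python3 - <<'E'
from h import *
shift([.457,.305,.13],2.9)
E
```

```text
tcp [0.6413 0.1881 0.0029] yaw 2.8998197624024615 cm [ 20.6921   6.937  -12.7152] spin -0.010326853648526669
```

Emit:
send_rows --targets '[{"translation":[0,0,-4],"spin":0,"jaw":0.35},{"translation":[0,0,-8.5],"spin":0,"jaw":0.35},{"translation":[2.5,0.8,-12.2],"spin":0,"jaw":0.35},{"translation":[6.5,2.2,-12.7],"spin":0,"jaw":0.35},{"translation":[10.5,3.5,-12.7],"spin":0,"jaw":0.35}]'

```text
time: 18.3
tool_pos: [0.5477, 0.2477, 0.1316]
tool_rot: [3.139, 0.003, 2.898]
contact_force: [-0.4, 1.0, -0.7]
opening: 0.0427
grip_force: 20.0
```

Emit:
send_rows --targets '[{"translation":[3.0,1.0,0],"spin":0,"jaw":0.35},{"translation":[6.0,2.0,0],"spin":0,"jaw":0.35},{"translation":[7.4,2.5,0],"spin":0,"jaw":0.35},{"translation":[7.4,2.5,0],"spin":0,"jaw":0.35},{"translation":[7.4,2.5,0],"spin":0,"jaw":0.35}]'

```text
time: 18.8
tool_pos: [0.4828, 0.2889, 0.1299]
tool_rot: [3.141, 0.001, 2.9]
contact_force: [-0.8, -0.7, -0.1]
opening: 0.0425
grip_force: 20.0
```

```bash
python3 - <<'E'
from h import *
for i in range(3): im,d,P,s=look('w13')
print(s['tool_pos'],s['grip_force'],proj(P,[.457,.305,.066]))
inhand('w13','black',-.007)
shift([.457,.305,.12],2.9)
E
```

```text
[0.4831 0.2884 0.1296] 19.999779341742396 [339.9407 176.9348]
black [323.648  269.0953] (81.35279083251953, 116.28621673583984) tool mm [-0.7109 -1.0745 -7.    ]
black [322.8321 266.4829] (28.707956314086914, 37.303260803222656) tool mm [ 0.7044 -1.4721 -7.    ]
tcp [0.483  0.2884 0.1296] yaw 2.898446176130184 cm [2.9251 0.9855 0.9556] spin -0.08902754984713271
```

View pics/w13.png

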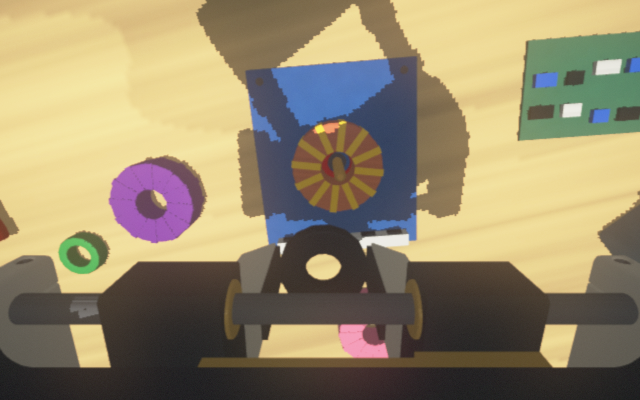

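The black pad is held, hole at (323,266); the toroid (338,165) is threaded on the stud. Moving over and lowering to just above the toroid.

Emit:
send_rows --targets '[{"translation":[1.5,0.5,0],"spin":0,"jaw":0.35},{"translation":[3.0,1.0,0],"spin":0,"jaw":0.35},{"translation":[3.0,1.0,0],"spin":0,"jaw":0.35},{"translation":[3.0,1.0,1.0],"spin":0,"jaw":0.35},{"translation":[3.0,1.0,2.0],"spin":0,"jaw":0.35}]'

```text
time: 19.45
tool_pos: [0.4552, 0.3062, 0.1092]
tool_rot: [3.141, 0.001, 2.9]
contact_force: [-0.1, -0.3, -0.8]
opening: 0.0429
grip_force: 20.0
```

```bash
python3 - <<'E'
from h import *
for i in range(3): im,d,P,s=look('w14')
shift([.4562,.3057,.0455],2.9)
E
```

```text
tcp [0.4546 0.3056 0.1085] yaw 2.8995231846967533 cm [-0.1625  0.0606  6.2969] spin -0.027319504483281472
```

Emit:
send_rows --targets '[{"translation":[-0.15,0,1.5],"spin":0,"jaw":0.35},{"translation":[-0.15,0,3.0],"spin":0,"jaw":0.35},{"translation":[-0.15,0,4.5],"spin":0,"jaw":0.35},{"translation":[-0.15,0,5.7],"spin":0,"jaw":0.35},{"translation":[-0.15,0,6.0],"spin":0,"jaw":0.35}]'

```text
time: 20.1
tool_pos: [0.456, 0.3053, 0.0484]
tool_rot: [-3.14, -0.002, 2.9]
contact_force: [0.9, 0.5, -0.4]
opening: 0.0429
grip_force: 20.0
```

```bash
python3 - <<'E'
from h import *
for i in range(3): im,d,P,s=look('w15')
print(s['contact_force']);shift([.4562,.3057,.0455],2.9)
E
```

```text
[ 0.2227 -0.9033  0.5415]
tcp [0.4568 0.3058 0.05  ] yaw 2.8997376790511726 cm [ 0.0529 -0.0215  0.4476] spin -0.015029883245670218
```

Emit:
send_rows --targets '[{"translation":[0,0,0.2],"spin":0,"jaw":0.35},{"translation":[0,0,0.4],"spin":0,"jaw":0.35},{"translation":[0,0,0.45],"spin":0,"jaw":0.35},{"translation":[0,0,0.45],"spin":0,"jaw":0.35},{"translation":[0,0,0.45],"spin":0,"jaw":0.35}]'

```text
time: 20.75
tool_pos: [0.4566, 0.3058, 0.0454]
tool_rot: [3.141, 0.0, 2.9]
contact_force: [-0.3, 0.0, -0.3]
opening: 0.0428
grip_force: 20.0
```

Emit:
send_rows --targets '[{"translation":[0,0,0],"spin":0,"jaw":0.5},{"translation":[0,0,0],"spin":0,"jaw":0.6},{"translation":[0,0,0],"spin":0,"jaw":0.7},{"translation":[0,0,0],"spin":0,"jaw":0.7},{"translation":[0,0,0],"spin":0,"jaw":0.7}]'

```text
time: 21.25
tool_pos: [0.4565, 0.3057, 0.0452]
tool_rot: [3.141, 0.0, 2.9]
contact_force: [0.8, 0.1, -0.2]
opening: 0.0641
grip_force: 0.0
```

Emit:
send_rows --targets '[{"translation":[0,0,-2],"spin":0,"jaw":0.7},{"translation":[0,0,-5],"spin":0,"jaw":0.7},{"translation":[0,0,-9],"spin":0,"jaw":0.7},{"translation":[0,0,-12],"spin":0,"jaw":0.7},{"translation":[0,0,-12],"spin":0,"jaw":0.7}]'

```text
time: 21.75
tool_pos: [0.4587, 0.3068, 0.1698]
tool_rot: [3.136, 0.007, 2.9]
contact_force: [0.2, 0.5, -0.7]
opening: 0.0642
grip_force: 0.0
```

```bash
python3 - <<'E'
from h import *
for i in range(2): im,d,P,s=look('w16')
g=[.457,.305,.052]
u,v=proj(P,g).astype(int); print(s['tool_pos'],u,v,proj(P,[.457,.305,.066])); save('crop6.png',cv2.resize(im[v-60:v+60,u-60:u+60],None,fx=4,fy=4))
shift([.51,-.079,.19],2.9)
E
```

```text
[0.4575 0.3062 0.1673] 322 197 [322.6787 202.2228]
tcp [0.4565 0.3057 0.1656] yaw 2.8999025845789532 cm [-14.4013 -36.0751  -2.4572] spin -0.0055814924854650635
```

View pics/crop6.png

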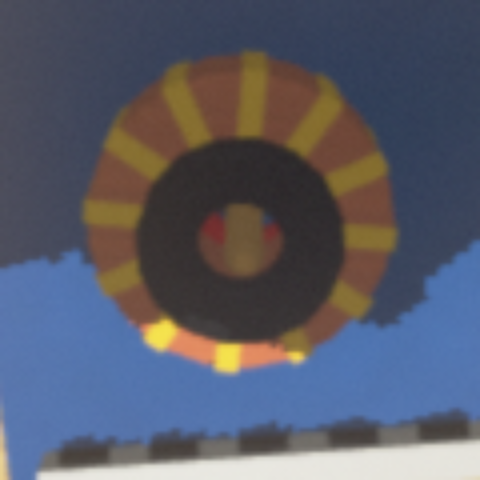

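The black pad lies flat on the toroid, centred at (240,240), with the stud in its hole. Now the steel plate.

Emit:
send_rows --targets '[{"translation":[-1.7,-4.2,-1],"spin":0,"jaw":0.7},{"translation":[-3.4,-8.5,-2],"spin":0,"jaw":0.7},{"translation":[-5.1,-12.8,-2.4],"spin":0,"jaw":0.7},{"translation":[-6.8,-17.0,-2.4],"spin":0,"jaw":0.7},{"translation":[-8.5,-21.3,-2.4],"spin":0,"jaw":0.7}]'

```text
time: 22.35
tool_pos: [0.4872, 0.0769, 0.1878]
tool_rot: [-3.141, -0.003, 2.9]
contact_force: [0.8, 0.4, -0.2]
opening: 0.0644
grip_force: 0.0
```

Emit:
send_rows --targets '[{"translation":[-1.7,-4.2,0],"spin":0,"jaw":0.7},{"translation":[-3.4,-8.5,0],"spin":0,"jaw":0.7},{"translation":[-5.1,-12.8,0],"spin":0,"jaw":0.7},{"translation":[-5.9,-14.8,0],"spin":0,"jaw":0.7},{"translation":[-5.9,-14.8,0],"spin":0,"jaw":0.7}]'

```text
time: 22.85
tool_pos: [0.5093, -0.082, 0.1873]
tool_rot: [-3.141, -0.003, 2.896]
contact_force: [0.2, -0.2, -0.8]
opening: 0.0642
grip_force: 0.0
```

```bash
python3 - <<'E'
from h import *
for i in range(5): im,d,P,s=look('w17')
print(s['tool_pos'],s['qvel'])
two('w2','w17','steel',[.51,-.079,.007],35)
shift([.51,-.079,.003],2.9)
E
```

```text
[ 0.5093 -0.0781  0.1884] [ 0.0119 -0.008  -0.0053 -0.0027  0.001  -0.0008]
steel rim (array([ 0.5152, -0.078 ,  0.0367]), np.float64(0.002287073040911053)) hole (array([ 0.5154, -0.078 ,  0.0363]), np.float64(0.0022736305535725155))
[ 0.5233 -0.0809  0.007 ] [ 0.5233 -0.0809  0.007 ] (9.73111629486084, 31.02924156188965) (9.73111629486084, 31.02924156188965)
tcp [ 0.5095 -0.0779  0.1887] yaw 2.901403967854815 cm [-0.1012 -0.1017 18.5684] spin 0.08044143265294829
```

Steel mask failed, probably because of the shadow. I'll take a look.

```bash
python3 - <<'E'
from h import *
z=np.load('pics/w17.npz'); im=z['im']; P=pose('wrist',{'tool_pos':z['pos'],'tool_rot':z['rot']})
u,v=proj(P,[.51,-.079,.007]).astype(int); c=im[v-50:v+50,u-70:u+70]; print(u,v)
H=cv2.cvtColor(c,cv2.COLOR_RGB2HSV); print(H[50,70-16:70+17:2].tolist())
m=(H[...,1]<70).astype(np.uint8)*255; m3=np.dstack([m]*3)
save('crop7.png',cv2.resize(np.vstack([c,m3]),None,fx=3,fy=3,interpolation=cv2.INTER_NEAREST)[:600])
E
```

```text
323 180
[[22, 32, 87], [21, 30, 86], [23, 36, 86], [20, 36, 85], [19, 69, 92], [20, 99, 103], [19, 97, 103], [19, 100, 102], [20, 103, 102], [19, 100, 102], [20, 97, 100], [19, 98, 102], [20, 62, 90], [25, 33, 85], [22, 33, 85], [24, 29, 87], [22, 33, 85]]
```

View pics/crop7.png

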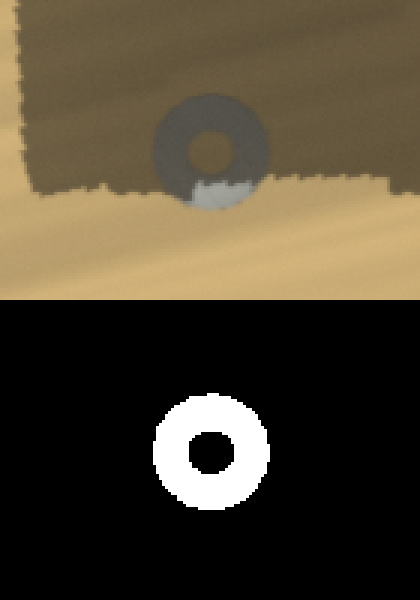

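The steel ring in the crop is half in shadow, centred at (211,151). A saturation-only mask isolates it cleanly.

```bash
sed -i "s/'steel':(s<60)&(v>90)/'steel':(s<70)\&(v>50)/" h.py; python3 - <<'E'
from h import *
two('w2','w17','steel',[.51,-.079,.007],35)
shift([.51,-.079,.003],2.9)
E
```

```text
steel rim (array([ 0.5096, -0.0795,  0.0054]), np.float64(7.211970498082799e-05)) hole (array([ 0.5098, -0.0796,  0.0053]), np.float64(0.00010418744199346129))
[ 0.5092 -0.0795  0.007 ] [ 0.5094 -0.0795  0.007 ] (37.814002990722656, 37.99137878417969) (15.302939414978027, 16.47747230529785)
tcp [ 0.5095 -0.0779  0.1887] yaw 2.901403967854815 cm [-0.1012 -0.1017 18.5684] spin 0.08044143265294829
```

Emit:
send_rows --targets '[{"translation":[0,-0.15,4.5],"spin":0,"jaw":0.7},{"translation":[0,-0.15,9],"spin":0,"jaw":0.7},{"translation":[0,-0.15,13.5],"spin":0,"jaw":0.7},{"translation":[0,-0.15,17],"spin":0,"jaw":0.7},{"translation":[0,-0.15,18],"spin":0,"jaw":0.7}]'

```text
time: 23.6
tool_pos: [0.5071, -0.0788, 0.006]
tool_rot: [3.141, -0.007, 2.902]
contact_force: [-0.1, -0.1, 0.0]
opening: 0.0643
grip_force: 0.0
```

```bash
python3 - <<'E'
from h import *
for i in range(5): read_camera('wrist')
shift([.5095,-.0795,.003],2.9)
E
```

```text
tcp [ 0.511  -0.0808  0.0111] yaw 2.900475107635308 cm [0.1754 0.0885 0.8062] spin 0.027221662317589268
```

Emit:
send_rows --targets '[{"translation":[0.15,0.1,0.4],"spin":0,"jaw":0.7},{"translation":[0.15,0.1,0.8],"spin":0,"jaw":0.7},{"translation":[0.15,0.1,0.8],"spin":0,"jaw":0.7},{"translation":[0.15,0.1,0.8],"spin":0,"jaw":0.4},{"translation":[0.15,0.1,0.8],"spin":0,"jaw":0.3}]'

```text
time: 24.35
tool_pos: [0.5084, -0.0794, 0.0013]
tool_rot: [3.142, 0.0, 2.9]
contact_force: [0.2, -0.0, -1.1]
opening: 0.0529
grip_force: 0.0
```

Emit:
send_rows --targets '[{"translation":[0,0,0],"spin":0,"jaw":0.3},{"translation":[0,0,0],"spin":0,"jaw":0.3},{"translation":[0,0,0],"spin":0,"jaw":0.3},{"translation":[0,0,0],"spin":0,"jaw":0.3},{"translation":[0,0,0],"spin":0,"jaw":0.3}]' --force 25

```text
time: 24.85
tool_pos: [0.5084, -0.0794, 0.0013]
tool_rot: [3.142, 0.0, 2.9]
contact_force: [0.2, 0.7, 0.8]
opening: 0.0385
grip_force: 25.0
```

```bash
python3 - <<'E'
from h import *
shift([.457,.305,.13],2.9)
E
```

```text
tcp [ 0.5084 -0.0794  0.0013] yaw 2.899882752484763 cm [ 14.1883  36.0932 -12.8723] spin -0.006717787781482658
```

Emit:
send_rows --targets '[{"translation":[0,0,-4],"spin":0,"jaw":0.3},{"translation":[0,0,-8.5],"spin":0,"jaw":0.3},{"translation":[0.7,1.9,-12.3],"spin":0,"jaw":0.3},{"translation":[2.3,5.9,-12.9],"spin":0,"jaw":0.3},{"translation":[3.9,9.9,-12.9],"spin":0,"jaw":0.3}]'

```text
time: 25.35
tool_pos: [0.495, 0.0266, 0.1321]
tool_rot: [3.141, 0.004, 2.898]
contact_force: [0.9, 0.1, -0.3]
opening: 0.0386
grip_force: 25.0
```

Emit:
send_rows --targets '[{"translation":[1.6,4.1,0],"spin":0,"jaw":0.3},{"translation":[3.2,8.2,0],"spin":0,"jaw":0.3},{"translation":[4.8,12.3,0],"spin":0,"jaw":0.3},{"translation":[6.4,16.4,0],"spin":0,"jaw":0.3},{"translation":[8.0,20.5,0],"spin":0,"jaw":0.3}]'

```text
time: 25.85
tool_pos: [0.4649, 0.246, 0.1302]
tool_rot: [-3.142, -0.0, 2.9]
contact_force: [1.3, 0.3, -0.8]
opening: 0.0387
grip_force: 25.0
```

Emit:
send_rows --targets '[{"translation":[0.4,3.0,0],"spin":0,"jaw":0.3},{"translation":[0.4,5.3,0],"spin":0,"jaw":0.3},{"translation":[0.4,5.6,0],"spin":0,"jaw":0.3},{"translation":[0.4,5.6,0],"spin":0,"jaw":0.3},{"translation":[0.4,5.6,0],"spin":0,"jaw":0.3}]'

```text
time: 26.35
tool_pos: [0.4748, 0.2985, 0.13]
tool_rot: [-3.141, -0.001, 2.899]
contact_force: [0.4, -0.4, -0.6]
opening: 0.0379
grip_force: 25.0
```

```bash
python3 - <<'E'
from h import *
for i in range(4): im,d,P,s=look('w18')
print(s['tool_pos'],s['grip_force'],proj(P,[.457,.305,.066]))
H=hole(im,P,[.457,.305,.052],'black',30); print([(c,a,plane(P,c,.052)) for c,a in H])
inhand('w18','steel',-.006)
shift([.457,.305,.13],2.9)
E
```

```text
[0.4751 0.2985 0.1303] 24.999836767092347 [327.9903 191.7051]
[(array([326.8391, 186.2619]), (59.3512077331543, 59.63924789428711), array([0.4567, 0.3044, 0.052 ])), (array([326.5095, 186.5805]), (22.361888885498047, 25.140762329101562), array([0.4568, 0.3042, 0.052 ]))]
steel [325.9964 276.4854] (91.46623992919922, 126.55278015136719) tool mm [-5.3066  0.0902 -6.    ]
steel [323.1371 269.3224] (20.01300811767578, 34.939510345458984) tool mm [-1.3622 -1.3242 -6.    ]
tcp [0.4752 0.2987 0.1304] yaw 2.898575151259736 cm [1.9182 0.1765 0.0366] spin -0.0816378192616558
```

View pics/w18.png

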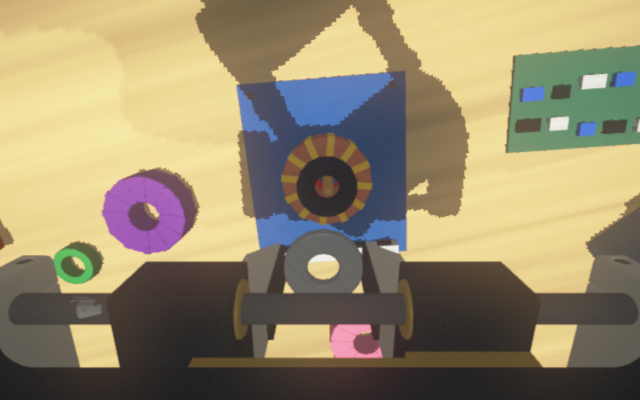

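The steel plate is held, hole at (323,267); the stack (327,186) is intact. Moving over and lowering.

Emit:
send_rows --targets '[{"translation":[1.0,0.1,0],"spin":0,"jaw":0.3},{"translation":[2.0,0.2,0],"spin":0,"jaw":0.3},{"translation":[2.0,0.2,0.5],"spin":0,"jaw":0.3},{"translation":[2.0,0.2,1.5],"spin":0,"jaw":0.3},{"translation":[2.0,0.2,2.5],"spin":0,"jaw":0.3}]'

```text
time: 27.05
tool_pos: [0.456, 0.3064, 0.1044]
tool_rot: [3.142, 0.0, 2.9]
contact_force: [-0.9, 1.0, -0.6]
opening: 0.0388
grip_force: 25.0
```

```bash
python3 - <<'E'
from h import *
for i in range(5): im,d,P,s=look('w19')
shift([.4561,.3057,.0538],2.9)
E
```

```text
tcp [0.4563 0.3062 0.105 ] yaw 2.8996229759148657 cm [ 0.0093 -0.0573  5.1218] spin -0.021601888852969618
```

Emit:
send_rows --targets '[{"translation":[0,0,1.2],"spin":0,"jaw":0.3},{"translation":[0,0,2.4],"spin":0,"jaw":0.3},{"translation":[0,0,3.6],"spin":0,"jaw":0.3},{"translation":[0,0,4.6],"spin":0,"jaw":0.3},{"translation":[0,0,4.9],"spin":0,"jaw":0.3}]'

```text
time: 27.8
tool_pos: [0.4553, 0.3059, 0.0544]
tool_rot: [-3.14, -0.002, 2.9]
contact_force: [-0.4, -0.0, 0.3]
opening: 0.0386
grip_force: 25.0
```

```bash
python3 - <<'E'
from h import *
for i in range(5): im,d,P,s=look('w20')
print(s['contact_force']);shift([.4561,.3057,.0538],2.9)
E
```

```text
[0.2591 0.5552 0.0649]
tcp [0.4565 0.3065 0.0566] yaw 2.8998440053652867 cm [ 0.02   -0.0856  0.2848] spin -0.008937834195749237
```

Emit:
send_rows --targets '[{"translation":[0,0,0.15],"spin":0,"jaw":0.3},{"translation":[0,0,0.25],"spin":0,"jaw":0.3},{"translation":[0,0,0.25],"spin":0,"jaw":0.3},{"translation":[0,0,0.25],"spin":0,"jaw":0.3},{"translation":[0,0,0.25],"spin":0,"jaw":0.3}]'

```text
time: 28.55
tool_pos: [0.4562, 0.3063, 0.0538]
tool_rot: [3.141, 0.0, 2.9]
contact_force: [-0.2, -0.3, -0.7]
opening: 0.0383
grip_force: 25.0
```

Emit:
send_rows --targets '[{"translation":[0,0,0],"spin":0,"jaw":0.45},{"translation":[0,0,0],"spin":0,"jaw":0.55},{"translation":[0,0,0],"spin":0,"jaw":0.65},{"translation":[0,0,0],"spin":0,"jaw":0.65},{"translation":[0,0,0],"spin":0,"jaw":0.65}]'

```text
time: 29.05
tool_pos: [0.4562, 0.3063, 0.0538]
tool_rot: [3.141, 0.0, 2.9]
contact_force: [0.0, -0.4, 0.4]
opening: 0.0595
grip_force: 0.0
```

Emit:
send_rows --targets '[{"translation":[0,0,-2],"spin":0,"jaw":0.65},{"translation":[0,0,-5],"spin":0,"jaw":0.65},{"translation":[0,0,-9],"spin":0,"jaw":0.65},{"translation":[0,0,-12],"spin":0,"jaw":0.65},{"translation":[0,0,-12],"spin":0,"jaw":0.65}]'

```text
time: 29.55
tool_pos: [0.4583, 0.3074, 0.1783]
tool_rot: [3.136, 0.007, 2.9]
contact_force: [0.5, 0.3, 1.2]
opening: 0.0597
grip_force: 0.0
```

```bash
python3 - <<'E'
from h import *
for i in range(4): im,d,P,s=look('w21')
g=[.457,.305,.059]; print(s['tool_pos'],proj(P,g),[(c,a,plane(P,c,.059)) for c,a in hole(im,P,g,'steel',26)])
u,v=proj(P,g).astype(int); save('crop8.png',cv2.resize(im[v-60:v+60,u-60:u+60],None,fx=4,fy=4))
E
```

```text
[0.4557 0.3061 0.173 ] [323.9074 200.3153] [(array([322.9737, 197.9978]), (48.36403274536133, 50.117881774902344), array([0.4549, 0.3047, 0.059 ])), (array([323.3689, 199.0749]), (16.37973976135254, 19.266403198242188), array([0.4559, 0.3048, 0.059 ]))]
```

View pics/crop8.png

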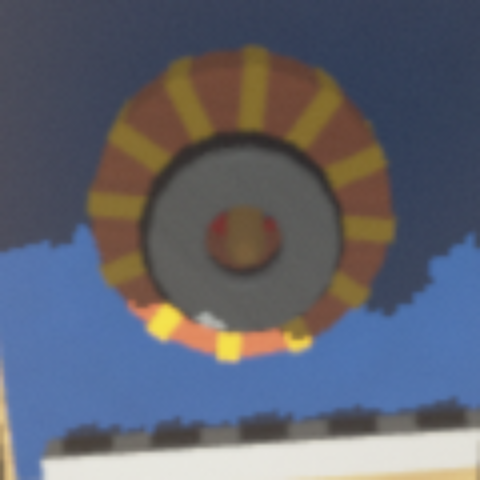

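The full stack is threaded on the blue stud: the steel plate is centred at (243,237) and lies level on the black pad and toroid. The gripper is clear, so I'm handing in.

```bash
python3 -c "
from h import *
print(job.hand_in())"
```

```text
the job is handed in; nothing more can be done
None
```

The red fibre pad, copper transformer, black rubber pad and steel clamp plate are stacked in that order on the blue chassis's stud. The last picture showed them threaded and level, and the job is handed in at about 30 s of robot time; the hand-in gave no verdict.

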